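Lock the chip strainer into its bayonet port

ROBOT

A 6-joint arm with a two-finger parallel gripper is mounted at the origin on the work surface. World frame = base frame: x ahead of the robot, y to its left, z up, the work surface at z = 0. Lengths are in m, angles in degrees, forces in N, time in s.
With the tool pointing down it reaches from about 0.3 to 0.75 m from the base axis. Payload 8.5 kg.
Tool frame: the origin (TCP) lies midway between the tips of the shut fingers; the grasp point (between the pads) lies 19 mm behind it (env.grip_depth is the distance from the TCP to the grasp point, in m); x points along the fingers, y is the direction in which the jaws open and shut, and the axes are right-handed (so a half turn about x gives the same grasp; the last joint's range is limited). The gripper opens to 85 mm and grips with 20 to 120 N. Pads are 22 mm wide; open, the fingers measure 114 mm over their backs; the gripper's body (76 mm by 85 mm) begins 54 mm behind the grasp point. The pads swing forward as they close: fully open they stand 13 mm farther back than shut.
Start: joints at [59.685, 21.807, 74.336, -0, 83.858, -12.336], TCP at [0.17, 0.523, 0.231] pointing down, gripper open.
Joint ranges: [-178.18, 178.18], [-50.72, 133.34], [12.68, 142.11], [-81.47, 261.47], [9.98, 163.14], [-165.26, 165.26]. Speed limits (degrees/s): [136.94, 136.94, 180, 180, 180, 180].

INTERFACE

Orientations are given as a 3x3 rotation matrix whose columns are the frame's x, y, z axes.
In Python, from rig import env gives the robot as it stands.
- The arm moves only by the tool play_rows, never from a script. Its arguments are lists of equal length, an entry for each row: "travel": the shift along the world's x, y, z in cm, a list of three; "rotation": the turn, a rotation vector about the world's x, y, z in rad, a list of three; "claw": the finger opening in cm, from 0 to 8.54. A call has 1 to 12 rows; each row shifts and turns the pose as measured when the row begins; what a row does not reach is not made up. A row lasts 1/12 s, in which the tool goes at most 41.7 mm and 7.16 degrees, less where a joint would pass 70% of its speed; a pose out of reach is approached as far as the arm can. A call is refused whole if a number of a shift passes 4.17 or a number of a turn 0.125, either way. A call with a gripper value outside its range is refused whole. The fingers move at their own pace and stop on an object; "squeeze" is the grip in N (left out, the last holds). Time passes only in rows, so rows that do not move let the fingers close. It gives the time, the measured TCP pose, the force and the opening at its end, in the units of the state.
- env.observe(): the state, without advancing time (a new reading comes with each control period).
- env.get_image(name): name is "scene" or "top" or "wrist"; returns the picture (400x640x3 uint8, red, green, blue); there is no depth.
- env.camera_info(name): a dict with "vertical_fov" (degrees; the focal length in pixels is half the picture's height over the tangent of half this angle, whatever the lens; pixels are square), "cx", "cy" (the principal point, pixels), "eye" and "rotation" of the camera in the world. Camera axes: x right, y down, z forward; pixel columns grow to the right and rows downward; lengths in m; the calibration is good to about 2 mm. The wrist camera is an equidistant fisheye: a pixel r from the principal point sees the ray r / f radians off the axis. A picture is of the moment at which its call begins: read the wrist's pose just before it. camera_info takes no time and is no camera call; for the wrist camera it gives the pose at the moment of the call.
- env.close_job(): hands the job in, once; it reports no verdict.
The state is a dict: "time_s": time; "q": joint angles; "qvel": joint speeds; "joint_efforts": joint torques, N m; "position": TCP position; "tool_rot": TCP orientation; "ft_force": force on the tool from outside, world axes, zero at the start; "wrist_torque": the same for the moment, N m; "grip_width": finger opening in m.
Only numpy, scipy, OpenCV 4.12 (cv2) and the standard library are available. Lean on these libraries where they do the work, as an engineer would, in place of code of your own. Each camera call takes 0.05 s, during which the arm holds its last target.

TASK

Fit the steel strainer (the one with two lugs sticking out of its sides) into the slanted port of the chip trap: lower its lugs down the two open entry slots of the collar, then turn it clockwise, looking into the port, until both lugs drop into the locking notches, and let go with it fully home. Leave the lugless blank plug, the mug of punches and the mat roller where they stand.

Things in the scene. Friction and masses are not known exactly. Their poses are not given: they have to be found in the camera images.
- strainer_grip (a point): Centre of the strainer's bar grip, 76 mm above its underside. Loose steel basket, 0.25 kg, standing upright: round holed body 54 mm across and tall, its foot tapering to 40 mm over the lowest 10 mm; on top an upright bar 46 mm long (x), 12 thick (y), 44 tall (54 to 98 above the underside), pinched along y. z up its axis, x along bar and lugs; same after a half turn about z.
- strainer_lugs (a point): Point on the strainer's axis midway between its two lugs, 30 mm above its underside (46 mm below strainer_grip). The lugs are round pins 7 mm in diameter sticking out along +x and -x of the strainer to 39 mm from its axis (78 mm over both tips). Same axes as strainer_grip.
- collar: Fixed bayonet collar of the chip trap, an aluminium tube on a grey foot. Origin: centre of its rim (open mouth), 100 mm above the shelf; z: the port's axis out of the mouth, leaning 28 degrees from vertical, roughly to the robot's left (+y). Bore 60 mm, 66 deep, outside 72. Two J-slots go through the wall, half a turn apart. Angles about z, anticlockwise seen into the mouth, from collar x.
- port_entry (a point): Rim point, mid-wall (33 mm from the axis), of one entry slot: open at the rim, centred at +60 degrees, 15 degrees to either side, straight down to the track floor. The other entry is at -120. Axes as collar. strainer_lugs is at collar z = -16.5 mm when the lugs rest on the track floor.
- port_track (a point): Mid-wall point half-way along one track, on its floor, 20 mm below the rim, at +30 degrees. From the foot of the entry slot the track runs clockwise to the notch (60 degrees of turn) under the hook, a roof 8 mm thick from the rim down: the 7 mm lugs have 5 mm of play in height. The other track lies opposite. Axes as collar.
- port_notch (a point): Mid-wall point on the floor of one locking notch, at the track's end: centred at 0 degrees, 13 to either side, floor 26 mm below the rim (6 below the track). The other is at 180. Home: strainer_lugs at collar z = -22.5 mm, strainer x along collar x either way round. Its weight usually drops it in; a light push along the axis helps. Axes as collar.
- plug_center (a point): Centre of the blank plug, a loose steel look-alike that stays where it is: round body 54 mm in diameter and 36 mm tall with the same bar grip on top (80 mm tall in all), no lugs and no holes. The point is 40 mm above its underside; z up.
- mug_center (a point): Centre, 43 mm up, of a blue enamel mug, 80 mm across and 85 mm tall, with brass punches standing up to about 145 mm high; handle at its +y. Stays where it is.
- roller_center (a point): Centre of the rubber cylinder (40 mm in diameter, 90 mm long along y, lying) of a mat roller whose black handle reaches 145 mm out along its -x. Stays where it is.
Not all that is in view belongs to the job. Leave any purple or red look-alike of the part that bears strainer_grip alone.

How it is judged:
By the outcome, as a careful person would: the job done as asked, in the order asked, and still so for the second after the job is handed in, with the robot touching nothing.
It also fails if it takes over 48 s, if anything falls off the work surface, if the arm or the gripper's body presses on something with over 40 N, if the wrist force passes 120 N, or if a joint passes its speed limit or range.

## Working session

There is one attempt and no reset: what is moved stays moved. The work goes in short steps, Python scripts to look and compute and a tool call to move; the robot and the scene stay as the last step left them, time stands still between calls to the robot, and variables do not carry over. Pictures are saved under pics/ and viewed, and the job is handed in when it is done.

Besides the shell and the picture viewer there is one more tool, called after "Request:" as a command line: name --argument value ..., lists and objects as JSON in quotes. play_rows: Moves the arm, as the interface text tells. Its arguments: {"type":"object","properties":{"travel":{"type":"array","items":{"type":"array","items":{"type":"number"}}},"rotation":{"type":"array","items":{"type":"array","items":{"type":"number"}}},"claw":{"type":"array","items":{"type":"number"}},"squeeze":{"type":"number"}},"required":["travel","rotation","claw"]}

```bash
mkdir -p pics
python3 - <<'E'
from rig import env
import cv2
for n in("scene","top","wrist"):
    ci=env.camera_info(n); print(n,ci)
    cv2.imwrite(f"pics/{n}0.png",env.get_image(n)[:,:,::-1])
print(env.observe()); print(env.grip_depth)
E
```

```text
scene {'vertical_fov': 47.274313059517674, 'cx': 317.38180208482726, 'cy': 195.97227179084518, 'eye': array([1.30635709, 0.14885203, 0.91500137]), 'rotation': array([[-0.21653865,  0.68530762, -0.6953161 ],
       [ 0.97617302,  0.16223196, -0.14410767],
       [ 0.01404441, -0.7099537 , -0.7041083 ]])}
top {'vertical_fov': 43.7737067790726, 'cx': 315.65257500381176, 'cy': 203.18107230303292, 'eye': array([0.27774129, 0.01686238, 1.57788691]), 'rotation': array([[-0.00673149, -0.98751101,  0.15740617],
       [-0.99991425,  0.00487898, -0.0121524 ],
       [ 0.01123265, -0.15747447, -0.98745917]])}
wrist {'vertical_fov': 65.70646984690485, 'cx': 316.6431266072567, 'cy': 197.06347302075608, 'eye': array([0.09913856, 0.5447982 , 0.37381754]), 'rotation': array([[ 0.30923807,  0.9108643 ,  0.27330944],
       [ 0.95098247, -0.29557522, -0.09092649],
       [-0.0020382 ,  0.28803042, -0.95761909]])}
{'time_s': 0.15, 'q': array([ 5.96861601e+01,  2.18324003e+01,  7.43702947e+01, -1.64800861e-03,
        8.38563359e+01, -1.23334178e+01]), 'qvel': array([ 0.04671555, -0.1440603 , -0.20623547, -0.08163378, -0.01167167,
        0.00146575]), 'joint_efforts': array([ 2.88514690e-03, -4.48624063e+01, -2.31341547e+01, -1.75451351e-04,
        3.82938379e-03, -4.31757115e-06]), 'position': array([0.16966346, 0.52296358, 0.2308774 ]), 'tool_rot': array([[-4.95334081e-04,  3.08688808e-01,  9.51162959e-01],
       [-9.03852103e-04,  9.51162549e-01, -3.08689146e-01],
       [-9.99999469e-01, -1.01261489e-03, -1.92134198e-04]]), 'ft_force': array([-0.14164132,  0.0775113 ,  0.26294285]), 'wrist_torque': array([-4.64610391e-02,  4.52607354e-02, -1.51162885e-06]), 'grip_width': 0.08525620664598976}
0.0187
```

View pics/scene0.png

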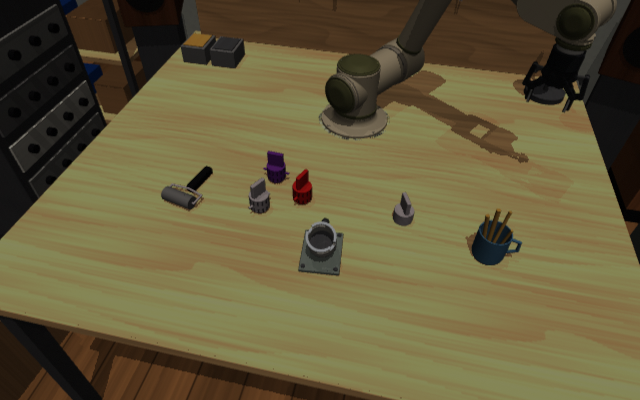

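View pics/top0.png

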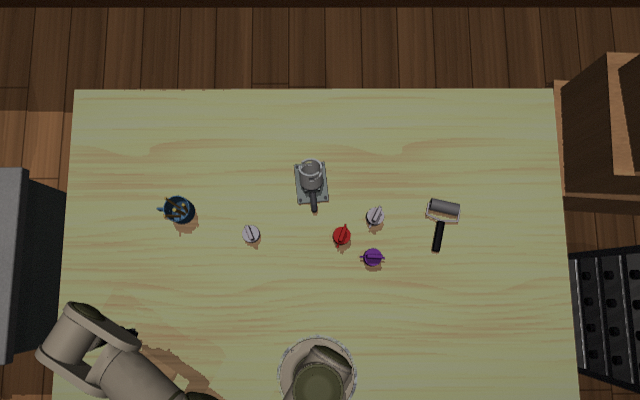

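View pics/wrist0.png

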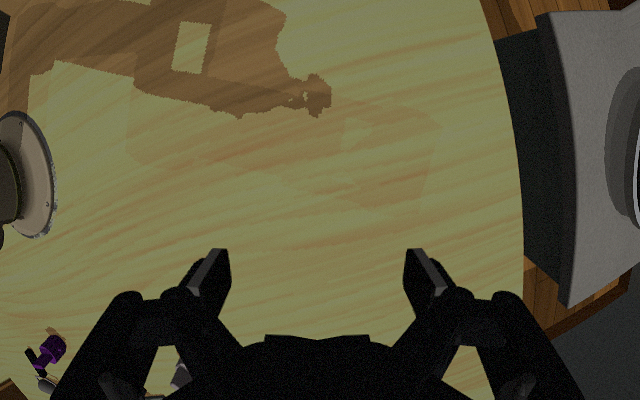

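Candidates in the scene view: holed steel (259,196), red (302,187), purple (276,167), and plain short steel (403,210). The holed steel one fits the strainer description. I'll confirm it in crops.

Run:
```python
import cv2,numpy as np
s=cv2.imread("pics/scene0.png");t=cv2.imread("pics/top0.png")
def c(im,x0,y0,w,h,k,n):
    cv2.imwrite(n,cv2.convertScaleAbs(cv2.resize(im[y0:y0+h,x0:x0+w],None,fx=k,fy=k,interpolation=cv2.INTER_CUBIC),alpha=1.5))
c(s,235,145,110,80,7,"pics/s_a.png")
c(s,285,205,75,75,8,"pics/s_b.png")
c(t,280,150,130,130,4.6,"pics/t_a.png")
```

```text
(no output)
```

View pics/s_a.png

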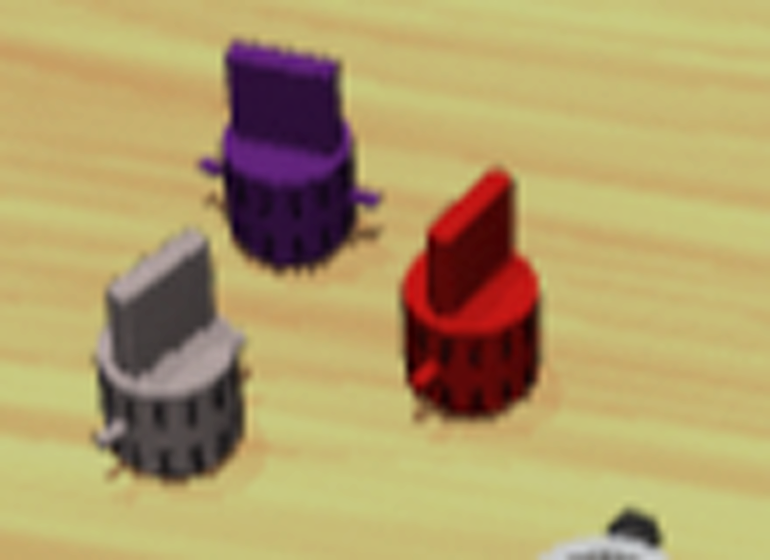

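View pics/s_b.png

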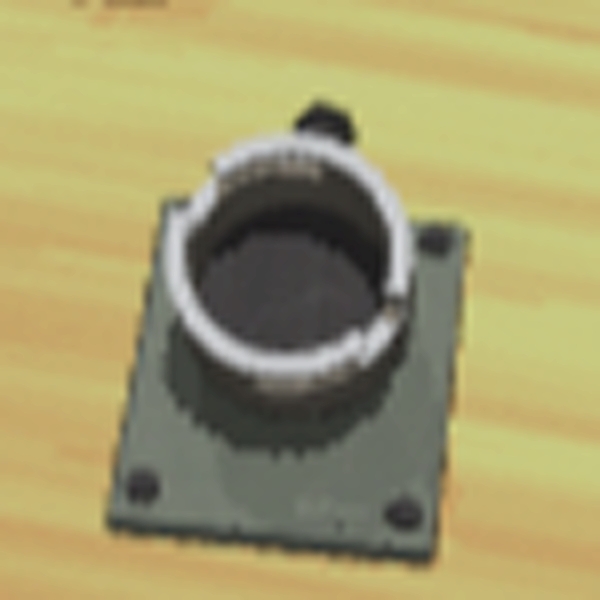

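View pics/t_a.png

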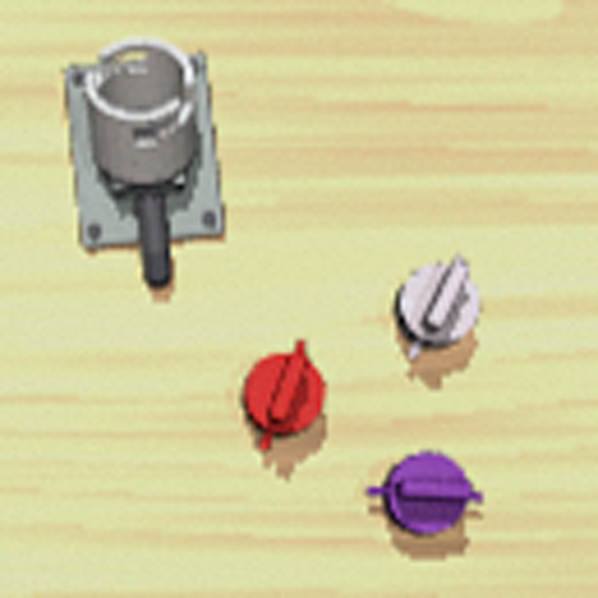

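The holed steel one, scene (259,196) and top (375,217), has two lugs and is the strainer. Next is a coarse triangulation.

```bash
cat > h.py <<'E'
import numpy as np, cv2
from rig import env
from scipy.optimize import least_squares
def ray(ci,uv,fish=False):
    f=200/np.tan(np.radians(ci['vertical_fov']/2))
    d=np.array([uv[0]-ci['cx'],uv[1]-ci['cy']])
    if fish:
        r=np.hypot(*d); th=r/f
        v=np.r_[d/max(r,1e-9)*np.sin(th),np.cos(th)]
    else: v=np.r_[d/f,1]
    v=ci['rotation']@v; return v/np.linalg.norm(v)
def proj(ci,P,fish=False):
    f=200/np.tan(np.radians(ci['vertical_fov']/2))
    p=(np.atleast_2d(P)-ci['eye'])@ci['rotation']
    if fish:
        r=np.hypot(p[:,0],p[:,1]); th=np.arctan2(r,p[:,2])
        q=p[:,:2]/np.maximum(r,1e-9)[:,None]*(f*th)[:,None]
    else: q=p[:,:2]/p[:,2:]*f
    return q+[ci['cx'],ci['cy']]
def tri(obs):
    A=np.zeros((3,3));b=np.zeros(3)
    for ci,uv,fi in obs:
        d=ray(ci,uv,fi);M=np.eye(3)-np.outer(d,d);A+=M;b+=M@ci['eye']
    return np.linalg.solve(A,b)
def atz(ci,uv,z,fish=False):
    d=ray(ci,uv,fish);return ci['eye']+d*(z-ci['eye'][2])/d[2]
def snap(n,name):
    ci=env.camera_info(n); im=env.get_image(n)[:,:,::-1]; cv2.imwrite(f"pics/{name}.png",im)
    np.savez(f"pics/{name}.npz",**ci); return ci,im
def load(name):
    d=np.load(f"pics/{name}.npz"); return {k:d[k] for k in d.files}
E
python3 - <<'E'
from h import *
S=env.camera_info("scene");T=env.camera_info("top")
c=lambda x,y:np.array([x/7+235,y/7+145]); t=lambda x,y:np.array([x/4.6+280,y/4.6+150]); b=lambda x,y:np.array([x/8+285,y/8+205])
print("bar",tri([(S,c(157,263),0),(T,t(448,293),0)]))
print([atz(S,c(118,290),.098),atz(S,c(197,237),.098)],[atz(T,t(437,324),.098),atz(T,t(460,262),.098)])
print("rim",tri([(S,b(290,255),0),(T,t(140,80),0)]))
# plate corners
for a,q in [((168,200),(205,55)),((467,225),(65,68)),((435,565),(85,245)),((107,530),(223,232))]: print(atz(S,b(*a),.006))
for q in [(205,55),(65,68),(85,245),(223,232)]: print('T',atz(T,t(*q),.006))
print("plug",tri([(S,(405,199),0),(T,(252,231),0)]))
E
```

```text
bar [ 0.48112706 -0.18569961  0.09191012]
[array([ 0.50438362, -0.19088908,  0.098     ]), array([ 0.46999299, -0.17117995,  0.098     ])] [array([ 0.46038786, -0.17892044,  0.098     ]), array([ 0.50117395, -0.19504064,  0.098     ])]
rim [0.62504502 0.01627957 0.09218325]
[ 0.53950613 -0.03880094  0.006     ]
[0.5276847  0.05880099 0.006     ]
[0.66207934 0.07319315 0.006     ]
[ 0.67197264 -0.02592977  0.006     ]
T [ 0.66345687 -0.03228001  0.006     ]
T [0.65446486 0.06631313 0.006     ]
T [0.52832126 0.05241373 0.006     ]
T [ 0.53700783 -0.04360249  0.006     ]
plug [0.43314024 0.19671153 0.07224612]
```

Request:
play_rows --travel '[[2.6, -2.9, 0.3], [2.6, -2.9, 0.3], [2.6, -2.9, 0.3], [2.6, -2.9, 0.3], [2.6, -2.9, 0.3], [2.6, -2.9, 0.3], [2.6, -2.9, 0.3], [2.6, -2.9, 0.3], [2.6, -2.9, 0.3], [2.6, -2.9, 0.3], [2.6, -2.9, 0.3], [2.6, -2.9, 0.3]]' --rotation '[[0, 0, 0], [0, 0, 0], [0, 0, 0], [0, 0, 0], [0, 0, 0], [0, 0, 0], [0, 0, 0], [0, 0, 0], [0, 0, 0], [0, 0, 0], [0, 0, 0], [0, 0, 0]]' --claw '[8.5, 8.5, 8.5, 8.5, 8.5, 8.5, 8.5, 8.5, 8.5, 8.5, 8.5, 8.5]'

```text
time_s: 1.15
position: [0.4856, 0.1605, 0.2654]
tool_rot: [[-0.006, 0.296, 0.955], [-0.003, 0.955, -0.296], [-1.0, -0.005, -0.005]]
ft_force: [0.2, -0.2, 0.3]
grip_width: 0.0848
```

Request:
play_rows --travel '[[2.6, -2.8, 0.3], [2.6, -2.8, 0.3], [2.6, -2.8, 0.3], [2.6, -2.8, 0.3], [2.6, -2.8, 0.3], [2.0, -2, 0], [0, 0, 0]]' --rotation '[[0, 0, 0], [0, 0, 0], [0, 0, 0], [0, 0, 0], [0, 0, 0], [0, 0, 0], [0, 0, 0]]' --claw '[8.5, 8.5, 8.5, 8.5, 8.5, 8.5, 8.5]'

```text
time_s: 1.73
position: [0.644, -0.0159, 0.2781]
tool_rot: [[-0.01, 0.304, 0.953], [-0.003, 0.953, -0.304], [-1.0, -0.006, -0.008]]
ft_force: [1.3, -0.8, 0.1]
grip_width: 0.0848
```

Run:
```python
from h import *
ci,im=snap("wrist","w1"); print(ci['eye'],env.observe()['position'],env.observe()['qvel'].round(1))
```

```text
[0.57467409 0.0059522  0.42175332] [ 0.64286952 -0.01431316  0.27830539] [ 2.8 -2.9  3.5  0.6 -0.5  1.1]
```

View pics/w1.png

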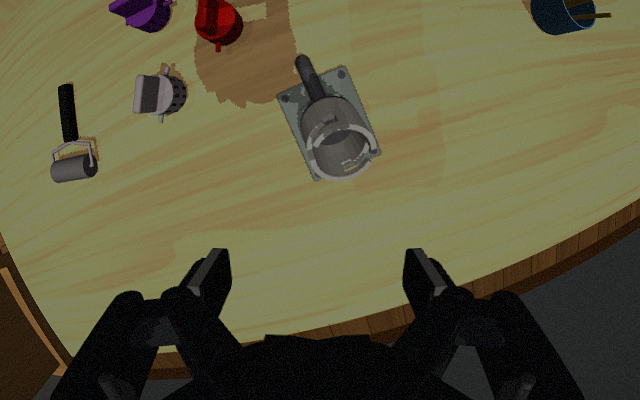

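Run:
```python
import cv2
t=cv2.imread("pics/w1.png")
def c(im,x0,y0,w,h,k,n):
    cv2.imwrite(n,cv2.convertScaleAbs(cv2.resize(im[y0:y0+h,x0:x0+w],None,fx=k,fy=k,interpolation=cv2.INTER_CUBIC),alpha=1.5))
c(t,265,50,130,140,4.2,"pics/w1a.png"); c(t,120,50,80,80,7,"pics/w1b.png")
```

```text
(no output)
```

View pics/w1a.png

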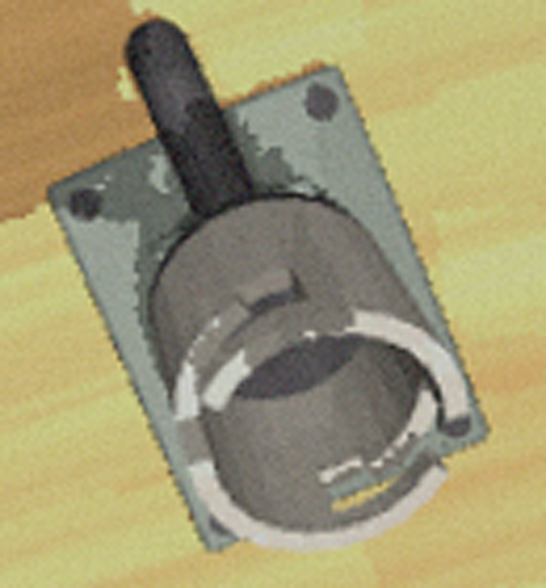

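View pics/w1b.png

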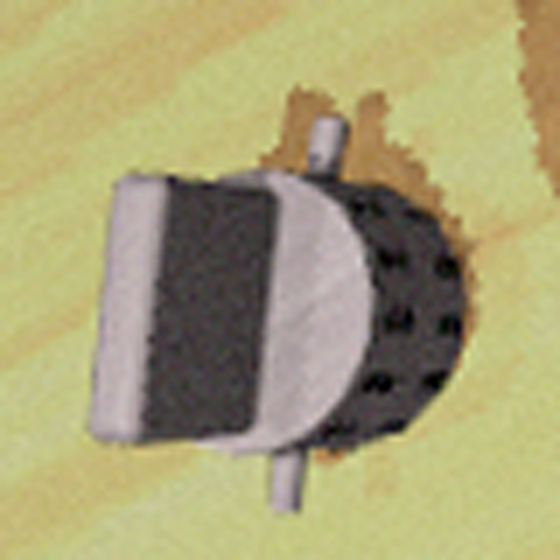

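```bash
cat > fit.py <<'E'
from h import *
W=load("w1");S=env.camera_info("scene");T=env.camera_info("top")
w=lambda x,y:(x/4.2+265,y/4.2+50); b=lambda x,y:(x/8+285,y/8+205)
# pixel-center corrections for cv2.resize
obs=[]
def frame(p):
    ox,oy,oz,lean,az,spin=p
    z=np.array([np.sin(lean)*np.cos(az),np.sin(lean)*np.sin(az),np.cos(lean)])
    x0=np.array([np.cos(spin),np.sin(spin),0]);x=x0-z*(x0@z);x/=np.linalg.norm(x)
    return np.c_[x,np.cross(z,x),z],np.array([ox,oy,oz])
cam={'W':(W,1,w),'S':(S,0,b)}
outer={'W':[(300,551),(250,541),(215,512),(395,526),(440,483),(472,418),(450,372),(410,335),(173,410)],
 'S':[(165,250),(413,255),(285,378),(300,134),(200,335),(385,175)]}
gap={'W':[(187,418),(203,465),(458,432),(440,468)],'S':[(215,170),(192,207),(397,300),(360,350)]}
# W: left-upper, left-lower, right-upper, right-lower ; clockwise end of left gap is upper
# S: lefttop(=clockwise end), leftlow, right-top (ccw end), right-low(cw end)
ang={'W':[45,75,-105,-135],'S':[45,75,-105,-135]}
def res(p):
    R,o=frame(p); r=[]
    for k in 'WS':
        ci,f,g=cam[k]
        th=np.radians(np.arange(0,360,1.))
        C=proj(ci,o+np.c_[36e-3*np.cos(th),36e-3*np.sin(th),0*th]@R.T,f)
        for q in outer[k]:
            q=np.array(g(*q)); d=C-q; i=np.argmin((d**2).sum(1)); 
            t=C[(i+1)%360]-C[i-1]; n=np.array([t[1],-t[0]])/np.hypot(*t); r.append(d[i]@n)
        for q,a in zip(gap[k],ang[k]):
            a=np.radians(a); P=o+R@np.array([.033*np.cos(a),.033*np.sin(a),0])
            r+=list(proj(ci,P,f)[0]-np.array(g(*q)))
    r+= [(p[2]-.1)/.0015,(p[3]-np.radians(28))/np.radians(1)]
    return np.array(r)
if __name__=="__main__":
  for s0 in (-60,-20,20,60,100,140):
    s=least_squares(res,[.625,.016,.1,np.radians(28),0,np.radians(s0)],loss='soft_l1')
    print(s.cost.round(2),s.x[:3].round(4),np.degrees(s.x[3:]).round(2))
  s=min((least_squares(res,[.625,.016,.1,np.radians(28),0,np.radians(s0)],loss='soft_l1') for s0 in (-60,0,60,120)),key=lambda s:s.cost)
  print(res(s.x).round(1)); R,o=frame(s.x); print(R.round(3)); np.savez('collar.npz',R=R,o=o)
  bb=lambda x,y:(x/7+120,y/7+50)
  # bar top corners in w1b: outer edge ends (118,178),(165,180) top; (93,440),(138,440) bottom
  P=[atz(W,bb(*q),.098,1) for q in [(118,177),(166,180),(138,441),(92,438)]]
  print(np.array(P).round(4)); L=[atz(W,bb(*q),.030,1) for q in [(332,117),(287,512)]]; print(np.array(L).round(4),np.linalg.norm(L[0]-L[1]))
E
python3 fit.py
```

```text
23.4 [0.6289 0.0164 0.0984] [  28.67   -0.52 -174.61]
23.4 [0.6289 0.0164 0.0984] [  28.67   -0.52 -174.61]
23.4 [0.6289 0.0164 0.0984] [ 28.67  -0.52 185.39]
23.4 [0.6289 0.0164 0.0984] [ 28.67  -0.52 185.39]
23.4 [0.6289 0.0164 0.0984] [ 28.67  -0.52 185.39]
23.4 [0.6289 0.0164 0.0984] [ 28.67  -0.52 185.39]
[ 0.1  0.3 -0.6 -0.4 -1.2  0.9 -1.1 -0.6  5.4  5.6 -2.2 -0.4  0.1 -0.2
 -2.7  0.3  1.4 -1.   1.3  0.7 -0.3 -1.   0.8 -0.9 -0.3 -2.3  0.9 -1.4
 -1.7 -1.  -1.9 -1.   0.7]
[[-0.872  0.094  0.48 ]
 [-0.109 -0.994 -0.004]
 [ 0.476 -0.056  0.877]]
[[ 0.4615 -0.1786  0.098 ]
 [ 0.4663 -0.1698  0.098 ]
 [ 0.5052 -0.1898  0.098 ]
 [ 0.5009 -0.1985  0.098 ]]
[[ 0.4482 -0.1672  0.03  ]
 [ 0.5178 -0.2028  0.03  ]] 0.07817975784543636
```

```bash
cat > ov.py <<'E'
from fit import *
d=np.load('collar.npz');R,o=d['R'],d['o']
def draw(ci,f,name,x0,y0,w_,h_,k,out):
    im=cv2.imread(f"pics/{name}.png")[y0:y0+h_,x0:x0+w_]
    im=cv2.convertScaleAbs(cv2.resize(im,None,fx=k,fy=k,interpolation=cv2.INTER_CUBIC),alpha=1.5)
    th=np.radians(np.arange(0,361,3.))
    for r,c in((.036,(0,0,255)),(.030,(255,0,0))):
        C=(proj(ci,o+np.c_[r*np.cos(th),r*np.sin(th),0*th]@R.T,f)-[x0,y0]+.5)*k
        cv2.polylines(im,[C.astype(int)],False,c,1)
    for a in(45,75,-105,-135):
        a=np.radians(a)
        Q=(proj(ci,o+np.array([[r*np.cos(a),r*np.sin(a),z] for r,z in((.030,0),(.036,0),(.036,-.02))])@R.T,f)-[x0,y0]+.5)*k
        cv2.polylines(im,[Q.astype(int)],False,(0,255,0),1)
    cv2.imwrite(out,im); return im
if __name__=="__main__":
    a=draw(W,1,"w1",265,50,130,140,4.2,"pics/ov1.png"); b_=draw(S,0,"scene0",285,205,75,75,6,"pics/ov2.png")
    H=np.zeros((590,1000,3),np.uint8);H=np.zeros((max(a.shape[0],b_.shape[0]),a.shape[1]+b_.shape[1],3),np.uint8)
    H[:a.shape[0],:a.shape[1]]=a;H[:b_.shape[0],a.shape[1]:]=b_;cv2.imwrite("pics/ov.png",cv2.resize(H,None,fx=.8,fy=.8))
    print(H.shape)
E
python3 ov.py
```

```text
(588, 996, 3)
```

View pics/ov.png

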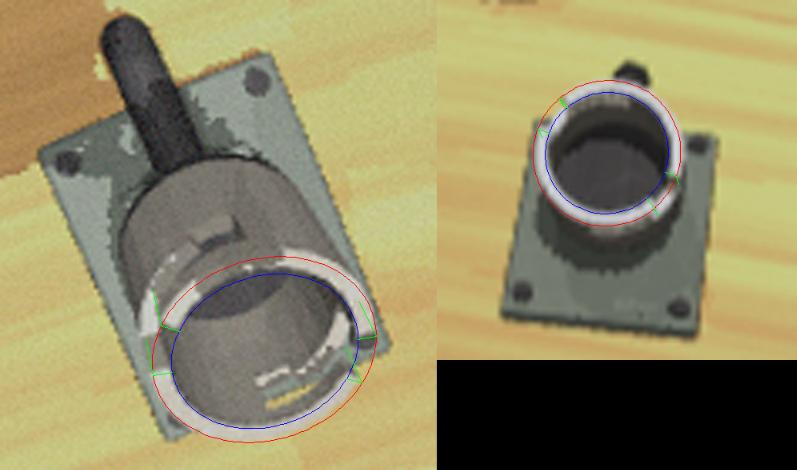

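Request:
play_rows --travel '[[-2.0, -2.1, -1.3], [-2.0, -2.1, -1.3], [-2.0, -2.1, -1.3], [-2.0, -2.1, -1.3], [-2.0, -2.1, -1.3], [-2.0, -2.1, -1.3], [-2.0, -2.1, -1.3], [-2.0, -2.2, -1.3], [0, 0, 0]]' --rotation '[[0, 0, -0.04], [0, 0, -0.04], [0, 0, -0.04], [0, 0, -0.04], [0, -0.005, 0], [0, -0.005, 0], [0, 0, 0], [0, 0, 0], [0, 0, 0]]' --claw '[6, 6, 6, 6, 6, 6, 6, 6, 6]'

```text
time_s: 2.53
position: [0.4713, -0.1786, 0.1695]
tool_rot: [[0.0, 0.448, 0.894], [0.002, 0.894, -0.448], [-1.0, 0.002, -0.001]]
ft_force: [0.7, -0.2, -0.5]
grip_width: 0.06
```

```bash
cat > go.py <<'E'
from h import *
from scipy.spatial.transform import Rotation as Ro
def need(tp,tR,quiet=False):
    s=env.observe(); d=(np.array(tp)-s['position'])*100
    r=Ro.from_matrix(np.array(tR)@s['tool_rot'].T).as_rotvec()
    print("t",round(s['time_s'],2),"d_cm",d.round(2),"rot",r.round(4),"F",s['ft_force'].round(1),"M",s['wrist_torque'].round(2),"w",round(s['grip_width'],4),"q",s['q'].round(0))
def Rz(yaw): 
    y=np.radians(yaw); z=np.array([np.cos(y),np.sin(y),0]);x=np.array([0,0,-1.]); return np.c_[x,np.cross(z,x),z]
E
python3 - <<'E'
from go import *
need([.4832,-.1848,.06],Rz(-27.1))
snap("wrist","w2")
E
```

```text
t 2.53 d_cm [  1.19  -0.62 -10.95] rot [-0.0018  0.0001 -0.0085] F [ 0.7 -0.2 -0.5] M [-0.01 -0.    0.01] w 0.06 q [-34.  21.  87.   0.  72. -98.]
```

View pics/w2.png

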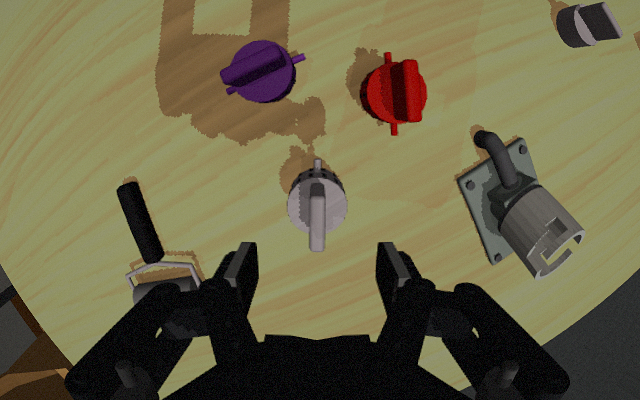

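Request:
play_rows --travel '[[1.2, -0.6, -2.5], [0, 0, -3], [0, 0, -3], [0, 0, -2.4], [0, 0, 0]]' --rotation '[[0, 0, -0.008], [0, 0, 0], [0, 0, 0], [0, 0, 0], [0, 0, 0]]' --claw '[6, 6, 6, 6, 6]' --squeeze 80

```text
time_s: 3.0
position: [0.4881, -0.1792, 0.0629]
tool_rot: [[0.013, 0.452, 0.892], [-0.003, 0.892, -0.452], [-1.0, 0.003, 0.013]]
ft_force: [-0.4, 0.6, -0.9]
grip_width: 0.0601
```

Run:
```python
from go import *
need([.4832,-.1848,.06],Rz(-27.1))
```

```text
t 3.0 d_cm [-0.49 -0.56 -0.29] rot [ 0.0034  0.0128 -0.0041] F [-0.4  0.6 -0.9] M [ 0.08  0.08 -0.05] w 0.0601 q [-33.  30.  93.   0.  56. -97.]
```

Request:
play_rows --travel '[[-0.5, -0.56, -0.3], [0, 0, 0]]' --rotation '[[0.003, 0.0128, -0.004], [0, 0, 0]]' --claw '[6, 6]'

```text
time_s: 3.17
position: [0.4838, -0.1835, 0.0611]
tool_rot: [[-0.001, 0.453, 0.891], [-0.0, 0.891, -0.453], [-1.0, -0.001, -0.0]]
ft_force: [0.3, 0.1, -0.0]
grip_width: 0.0602
```

Run:
```python
from go import *
need([.4832,-.1848,.06],Rz(-27.1))
```

```text
t 3.17 d_cm [-0.06 -0.13 -0.11] rot [ 0.0002 -0.0006 -0.0027] F [ 0.3  0.1 -0. ] M [ 0.04 -0.03 -0.02] w 0.0602 q [-34.  30.  93.  -0.  57. -97.]
```

Request:
play_rows --travel '[[-0.06, -0.13, -0.1], [0, 0, 0], [0, 0, 0], [0, 0, 0], [0, 0, 0], [0, 0, 0], [0, 0, 0]]' --rotation '[[0, 0, 0], [0, 0, 0], [0, 0, 0], [0, 0, 0], [0, 0, 0], [0, 0, 0], [0, 0, 0]]' --claw '[4, 2, 1, 0.8, 0.8, 0.8, 0.8]' --squeeze 80

```text
time_s: 3.75
position: [0.4855, -0.1858, 0.0657]
tool_rot: [[0.007, 0.453, 0.891], [-0.005, 0.892, -0.453], [-1.0, -0.001, 0.009]]
ft_force: [0.1, -0.7, -1.9]
grip_width: 0.0112
```

Run:
```python
from go import *
need([.4832,-.1848,.06],Rz(-27.1))
```

```text
t 3.75 d_cm [-0.23  0.1  -0.57] rot [ 0.0054  0.0074 -0.0029] F [ 0.1 -0.7 -1.9] M [0.01 0.04 0.01] w 0.0112 q [-34.  29.  93.  -0.  57. -97.]
```

Request:
play_rows --travel '[[0, 0, 2], [0, 0, 3], [0, 0, 4], [0, 0, 4], [0, 0, 4], [1.5, 1.5, 1.5], [2.2, 2.4, 0], [2.2, 2.4, 0], [2.2, 2.4, 0], [2.2, 2.4, 0], [2.2, 2.4, 0], [2.2, 2.4, 0]]' --rotation '[[0, 0, 0], [0, 0, 0], [0, 0, -0.06], [0, 0, -0.12], [0, 0, -0.12], [0, 0, -0.12], [0, 0, -0.12], [0, 0, -0.12], [0, 0, -0.12], [0, 0, -0.12], [0, 0, -0.12], [0, 0, -0.12]]' --claw '[0.8, 0.8, 0.8, 0.8, 0.8, 0.8, 0.8, 0.8, 0.8, 0.8, 0.8, 0.8]'

```text
time_s: 4.75
position: [0.6308, -0.0216, 0.2598]
tool_rot: [[0.006, 0.997, -0.083], [-0.002, -0.083, -0.997], [-1.0, 0.006, 0.002]]
ft_force: [0.9, 0.2, -1.8]
grip_width: 0.011
```

Run:
```python
from go import *
need([.675,.016,.19],Rz(-111))
snap("wrist","w3")
```

```text
t 4.75 d_cm [ 4.42  3.76 -6.98] rot [ 0.0031  0.0055 -0.2836] F [ 0.9  0.2 -1.8] M [-0.02 -0.04  0.03] w 0.011 q [-13.  29.  57.  -0.  93.  -8.]
```

View pics/w3.png

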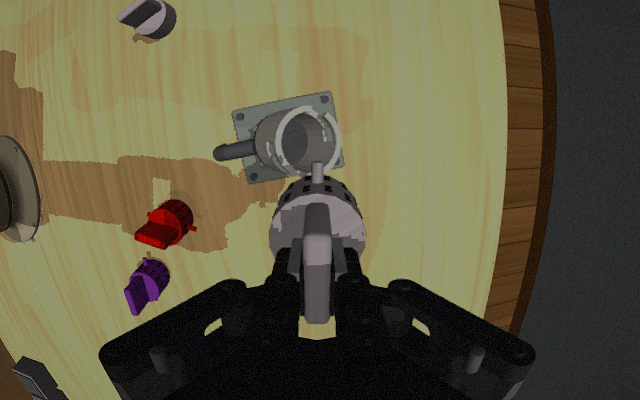

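Run:
```python
import cv2
t=cv2.imread("pics/w3.png")
def c(im,x0,y0,w,h,k,n):
    cv2.imwrite(n,cv2.convertScaleAbs(cv2.resize(im[y0:y0+h,x0:x0+w],None,fx=k,fy=k,interpolation=cv2.INTER_CUBIC),alpha=1.5))
c(t,225,85,130,95,6,"pics/w3a.png"); c(t,255,145,130,190,3.1,"pics/w3b.png")
```

```text
(no output)
```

View pics/w3a.png

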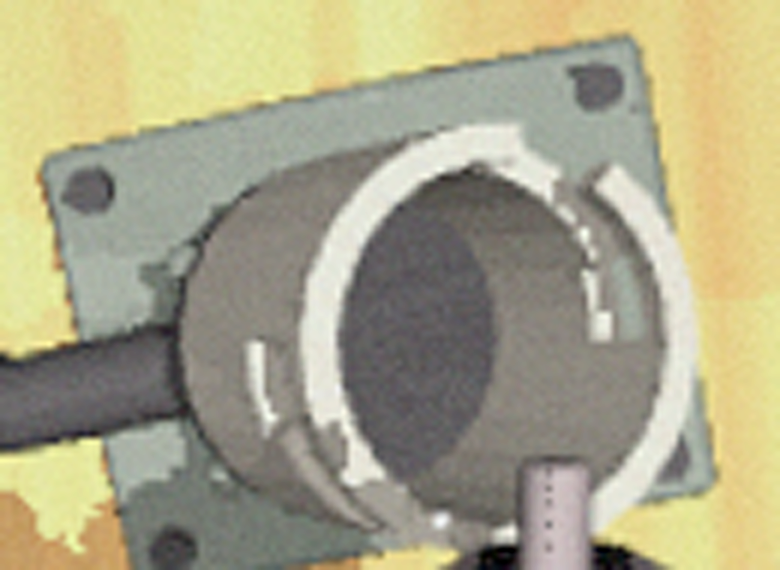

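View pics/w3b.png

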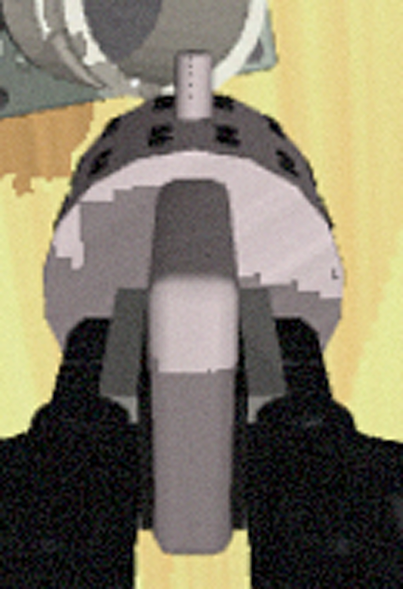

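```bash
python3 - <<'E'
import re
s=open('fit.py').read()
s=s.replace(",(173,410)]","]").replace("[(165,250),","[")
s=s.replace("w=lambda x,y:(x/4.2+265,y/4.2+50); b=lambda x,y:(x/8+285,y/8+205)","w=lambda x,y:(x/4.2+264.5,y/4.2+49.5); b=lambda x,y:(x/8+284.5,y/8+204.5); V=load('w3'); v=lambda x,y:(x/6+224.5,y/6+84.5)")
s=s.replace("'S':(S,0,b)}","'S':(S,0,b),'V':(V,1,v)}")
s=s.replace("(200,335),(385,175)]}","(200,335),(385,175)],'V':[(470,124),(410,150),(350,205),(310,280),(300,350),(312,410),(640,200),(680,265),(697,330),(690,400),(660,470)]}\ninner={'V':[(342,340),(346,300),(372,240),(663,300),(666,340),(655,400)],'W':[],'S':[]}")
s=s.replace("gap={","gap={'V':[(515,143),(608,182)],").replace("ang={","ang={'V':[-105,-135],")
s=s.replace("for k in 'WS'","for k in 'WSV'")
s=s.replace("""        C=proj(ci,o+np.c_[36e-3*np.cos(th),36e-3*np.sin(th),0*th]@R.T,f)
        for q in outer[k]:""","""        for rr,qs in ((36e-3,outer[k]),(30e-3,inner[k])):
         C=proj(ci,o+np.c_[rr*np.cos(th),rr*np.sin(th),0*th]@R.T,f)
         for q in qs:""")
s=s.replace("th=np.radians(np.arange(0,360,1.))","th=np.radians(np.arange(0,360,1.))")
open('fit.py','w').write(s)
o=open('ov.py').read()
o=o.replace('"pics/ov2.png")','"pics/ov2.png");draw(V,1,"w3",225,85,130,95,6,"pics/ov3.png")')
open('ov.py','w').write(o)
E
sed -i 's/inner={.V./inner={"V"/' fit.py
python3 fit.py && python3 ov.py
```

```text
20.77 [0.6273 0.0161 0.0993] [  28.35    4.8  -173.75]
20.77 [0.6273 0.0161 0.0993] [  28.35    4.8  -173.75]
20.77 [0.6273 0.0161 0.0993] [ 28.35   4.8  186.25]
20.77 [0.6273 0.0161 0.0993] [ 28.35   4.8  186.25]
20.77 [0.6273 0.0161 0.0993] [ 28.35   4.8  186.25]
20.77 [0.6273 0.0161 0.0993] [ 28.35   4.8  186.25]
[ 0.2  0.3 -0.8  0.2 -0.3  1.3 -1.6 -1.9  5.6 -2.7 -0.4 -0.1 -0.6 -4.1
 -0.   0.3  0.7  0.9 -0.6 -0.4  0.3 -0.3 -0.8 -1.7  0.4 -0.9 -1.7 -0.5
 -2.   0.6  0.1  0.   0.6  0.8  0.3 -1.5 -0.8  0.   0.1  0.2 -0.2 -0.
 -0.2 -0.1 -0.3 -0.6  0.7  0.  -0.4 -0.8 -0.5  0.4]
[[-0.874  0.109  0.473]
 [-0.102 -0.994  0.04 ]
 [ 0.475 -0.014  0.88 ]]
[[ 0.4615 -0.1786  0.098 ]
 [ 0.4663 -0.1698  0.098 ]
 [ 0.5052 -0.1898  0.098 ]
 [ 0.5009 -0.1985  0.098 ]]
[[ 0.4482 -0.1672  0.03  ]
 [ 0.5178 -0.2028  0.03  ]] 0.07817975784543636
(588, 996, 3)
```

View pics/ov3.png

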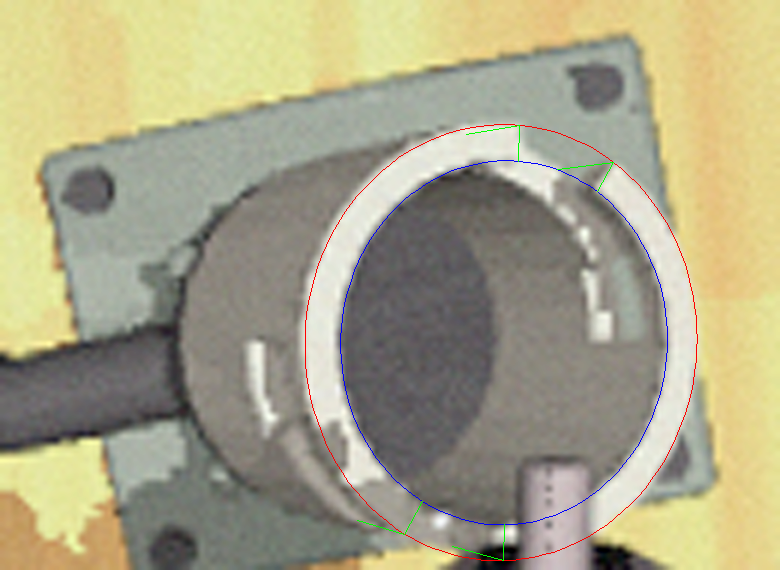

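View pics/ov.png

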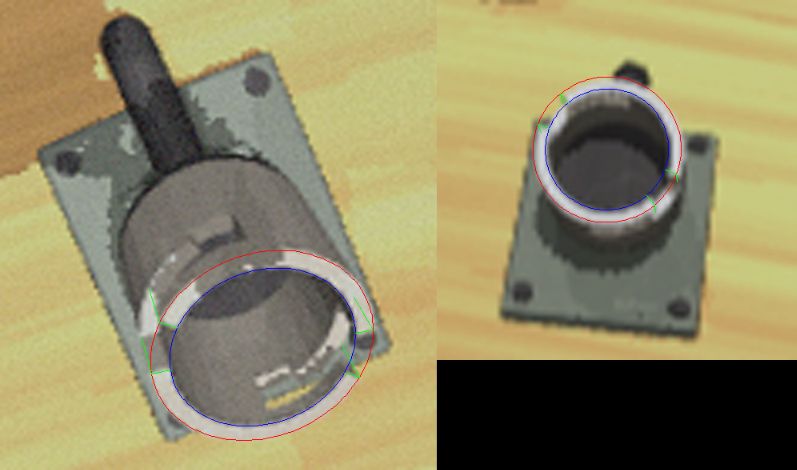

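```bash
sed -i "s/'W':\[(187,418),(203,465),(458,432),(440,468)\]/'W':[(203,465),(440,468)]/; s/'W':\[45,75,-105,-135\]/'W':[75,-135]/" fit.py; python3 fit.py | sed -n '1p;7,14p'
python3 - <<'E'
from h import *
V=load('w3'); s=env.observe(); p,R=s['position'],s['tool_rot']
im=cv2.imread("pics/w3.png"); k=4;x0,y0,ww,hh=245,145,145,145
im=cv2.convertScaleAbs(cv2.resize(im[y0:y0+hh,x0:x0+ww],None,fx=k,fy=k),alpha=1.5)
h=.0657
def W(x,y,z): # strainer coords, z from underside ; tool x=-z_s, tool z = x_s
    return p+R@np.array([h-z,y,x])
def dr(P,c):
    C=(proj(V,np.array(P),1)-[x0,y0]+.5)*k; cv2.polylines(im,[C.astype(int)],False,c,1)
th=np.radians(np.arange(0,361,5))
dr([W(.027*np.cos(t),.027*np.sin(t),.054) for t in th],(0,0,255))
dr([W(x,y,.098) for x,y in((-.023,-.006),(.023,-.006),(.023,.006),(-.023,.006),(-.023,-.006))],(255,0,0))
dr([W(-.027,-.0035,.03),W(-.039,-.0035,.03),W(-.039,.0035,.03),W(-.027,.0035,.03)],(0,160,0))
dr([W(-.023,-.006,.054),W(-.023,-.006,.098)],(255,0,0));dr([W(-.023,.006,.054),W(-.023,.006,.098)],(255,0,0))
cv2.imwrite("pics/ov4.png",im)
E
```

```text
10.37 [0.6272 0.0163 0.0987] [  28.27    7.36 -173.92]
[ 0.1  0.2 -0.7  0.4 -0.   1.5 -1.7 -2.2 -0.2 -0.3 -0.3  0.2  0.6  0.8
 -0.4 -0.4  0.4 -0.1 -0.8 -1.6  0.4 -0.8 -1.3 -0.5 -1.7  0.4 -0.2 -0.3
  0.4  0.8  0.4 -1.4 -0.8  0.   0.1  0.2 -0.3 -0.2 -0.5 -0.  -0.2 -0.6
  0.7 -0.1 -0.4 -0.7 -0.9  0.3]
[[-0.876  0.106  0.47 ]
 [-0.088 -0.994  0.061]
 [ 0.473  0.012  0.881]]
[[ 0.4615 -0.1786  0.098 ]
```

View pics/ov4.png

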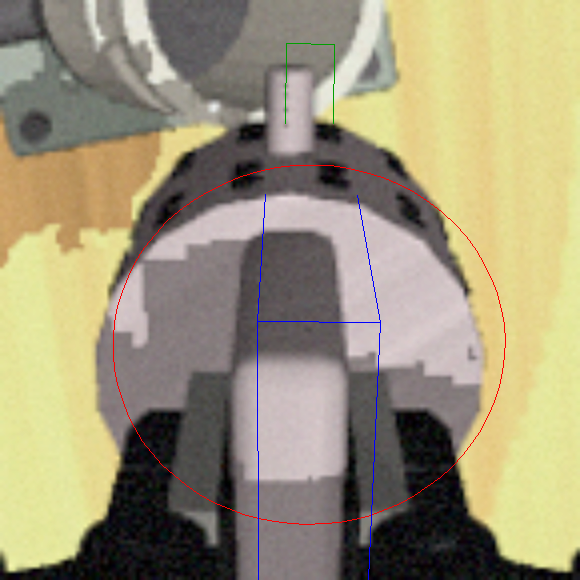

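```bash
cat > inhand.py <<'E'
from h import *
def tf(): # constant tool->cam
    s=env.observe(); c=env.camera_info("wrist"); R=s['tool_rot']
    return R.T@(c['eye']-s['position']), R.T@c['rotation']
def draw(name,h,xo=0.,yo=0.,out="pics/ih.png",x0=245,y0=145,ww=145,hh=145,k=4):
    V=load(name); e,C=tf(); R=V['rotation']@C.T; p=V['eye']-R@e
    im=cv2.imread(f"pics/{name}.png"); im=cv2.convertScaleAbs(cv2.resize(im[y0:y0+hh,x0:x0+ww],None,fx=k,fy=k),alpha=1.5)
    def W(x,y,z): return p+R@np.array([h-z,y+yo,x+xo])
    def dr(P,c):
        C=(proj(V,np.array(P),1)-[x0,y0]+.5)*k; cv2.polylines(im,[C.astype(int)],False,c,1)
    th=np.radians(np.arange(0,361,5))
    dr([W(.027*np.cos(t),.027*np.sin(t),.054) for t in th],(0,0,255))
    dr([W(x,y,.098) for x,y in((-.023,-.006),(.023,-.006),(.023,.006),(-.023,.006),(-.023,-.006))],(255,0,0))
    dr([W(-.027,-.0035,.03),W(-.039,-.0035,.03),W(-.039,.0035,.03),W(-.027,.0035,.03)],(0,160,0))
    for y in(-.006,.006): dr([W(-.023,y,.054),W(-.023,y,.098)],(255,0,0))
    cv2.imwrite(out,im); print(p,R.round(3).tolist())
E
python3 -c "
from inhand import *
print(env.observe()['position'],env.observe()['qvel'].round(1)); draw('w3',.0657)"
```

```text
[ 0.63340456 -0.01710483  0.25891187] [ -3.3  -2.2   5.8  -0.4  -2.8 -25.1]
[ 0.63076184 -0.02155767  0.25983366] [[0.006, 0.997, -0.083], [-0.002, -0.083, -0.997], [-1.0, 0.006, 0.002]]
```

View pics/ih.png

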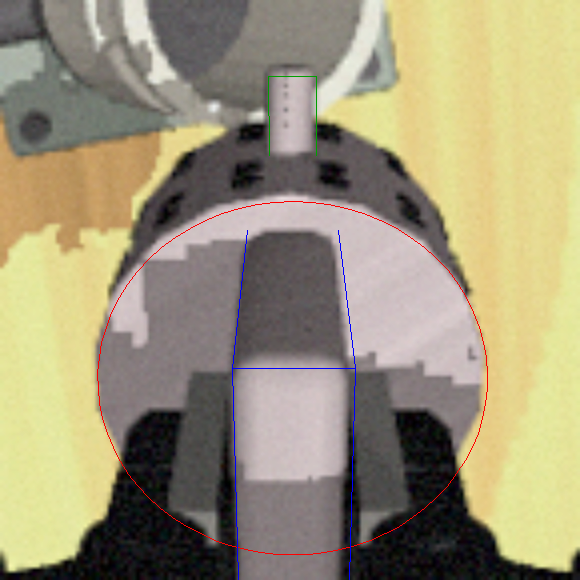

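```bash
cat >> go.py <<'E'
H=.0665; XO=-.001
def tgt(zl,ang,off=(0,0)):
    d=np.load('collar.npz');R,o=d['R'],d['o']
    a=np.radians(ang); z=R[:,2]; e=R@np.array([np.cos(a),np.sin(a),0])
    tR=np.c_[-z,np.cross(e,-z),e]
    return o+R@np.array([off[0],off[1],zl])+z*(H-.030)-XO*e, tR
def cur():  # strainer lug point and angle in collar frame from the arm pose
    d=np.load('collar.npz');R,o=d['R'],d['o']; s=env.observe(); t=s['tool_rot']
    L=s['position']+t[:,0]*(H-.030)+XO*t[:,2]; e=R.T@t[:,2]
    print("lug mm",((L-o)@R*1000).round(1),"ang",np.degrees(np.arctan2(e[1],e[0])).round(1),"tilt",(R.T@-t[:,0]).round(3)[:2],"Fc",(R.T@s['ft_force']).round(1))
E
python3 -c "
from go import *
need(*tgt(.06,60)); cur()"
```

```text
t 4.8 d_cm [ 3.88  3.84 -7.5 ] rot [-0.1425  0.4813 -0.3234] F [-4.1  3.2 -4.8] M [0.23 0.26 0.03] w 0.0111 q [-12.  29.  57.   0.  93.  -7.]
lug mm [ 55.7  34.4 110.1] ang 80.4 tilt [0.48  0.012] Fc [ 1.1 -3.7 -5.9]
```

Request:
play_rows --travel '[[0.8, 0.8, -0.8], [0.8, 0.8, -0.8], [0.8, 0.8, -0.8], [0.8, 0.8, -0.8], [0.7, 0.7, -0.8], [0, 0, -0.5], [0, 0, 0]]' --rotation '[[-0.028, 0.096, -0.065], [-0.028, 0.096, -0.065], [-0.028, 0.096, -0.065], [-0.028, 0.096, -0.065], [-0.028, 0.096, -0.065], [0, 0, 0], [0, 0, 0]]' --claw '[0.8, 0.8, 0.8, 0.8, 0.8, 0.8, 0.8]'

```text
time_s: 5.38
position: [0.673, 0.0284, 0.205]
tool_rot: [[-0.495, 0.795, -0.35], [-0.061, -0.434, -0.899], [-0.867, -0.424, 0.263]]
ft_force: [-0.2, 1.1, -1.0]
grip_width: 0.0109
```

```bash
python3 -c "
from go import *
need(*tgt(.06,60)); cur()"
```

```text
t 5.38 d_cm [-0.08 -0.71 -2.11] rot [ 0.0068 -0.0286  0.0118] F [-0.2  1.1 -1. ] M [ 0.09 -0.49  0.01] w 0.0109 q [ -5.  53.  25.  -8. 131.  16.]
lug mm [ 9.7 -6.8 79.4] ang 59.3 tilt [-0.029  0.002] Fc [-0.4 -1.1 -0.9]
```

Request:
play_rows --travel '[[-0.05, -0.6, -1.0], [0, -0.1, -1.0], [0, 0, 0], [0, 0, 0]]' --rotation '[[0.007, -0.029, 0.012], [0, 0, 0], [0, 0, 0], [0, 0, 0]]' --claw '[0.8, 0.8, 0.8, 0.8]'

```text
time_s: 5.72
position: [0.6714, 0.0201, 0.1859]
tool_rot: [[-0.462, 0.818, -0.344], [-0.06, -0.416, -0.907], [-0.885, -0.398, 0.241]]
ft_force: [-0.1, -1.0, -2.0]
grip_width: 0.0111
```

```bash
python3 -c "
from go import *
need(*tgt(.05,60)); cur(); snap('wrist','w4'); snap('scene','s4')
import cv2
a=cv2.imread('pics/s4.png')[150:290,250:400]; cv2.imwrite('pics/s4a.png',cv2.convertScaleAbs(cv2.resize(a,None,fx=4,fy=4,interpolation=2),alpha=1.5))"
```

```text
t 5.72 d_cm [-0.39  0.06 -1.08] rot [-0.0029  0.0089 -0.0047] F [-0.1 -1.  -2. ] M [ 0.04 -0.39 -0.01] w 0.0111 q [ -6.  51.  30.  -8. 125.  15.]
lug mm [ 1.4  1.1 61.3] ang 60.3 tilt [ 0.009 -0.   ] Fc [-0.8  1.  -1.9]
```

View pics/w4.png

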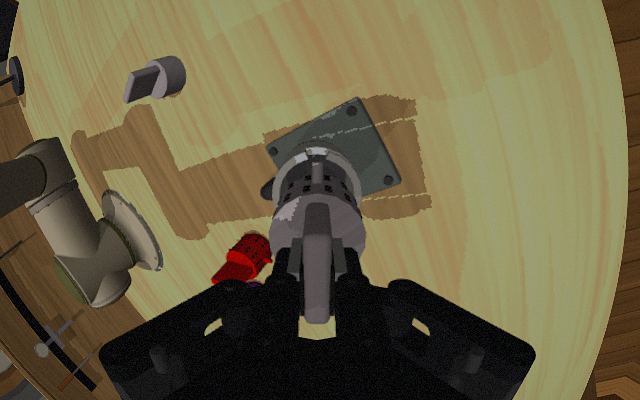

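View pics/s4a.png

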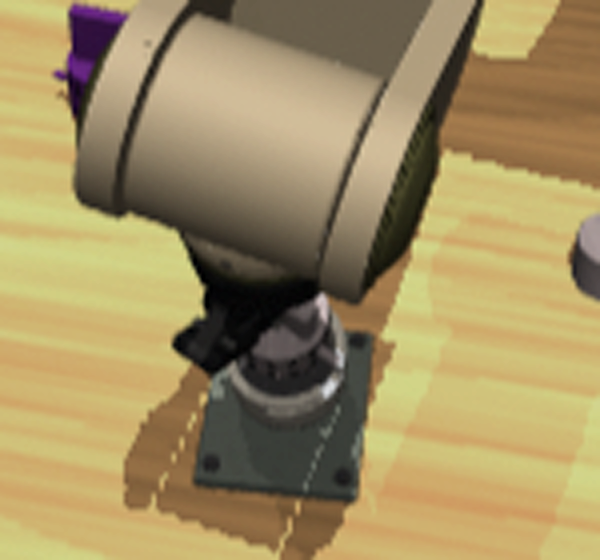

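```bash
python3 -c "
import cv2
from ov import *
draw(load('w4'),1,'w4',250,130,130,120,5,'pics/w4a.png')"
```

```text
(no output)
```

View pics/w4a.png

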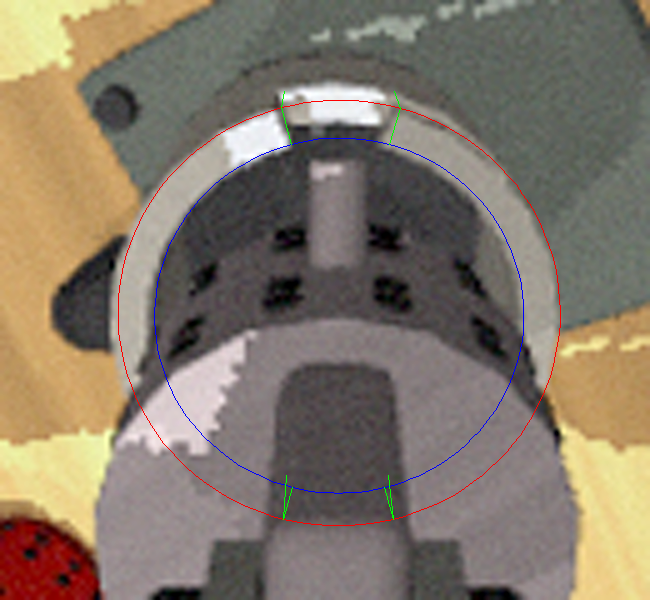

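```bash
python3 -c "
import numpy as np
d=np.load('collar.npz'); np.savez('collar.npz',R=d['R'],o=d['o']+[-.0003,.0008,.0001])
from go import *
need(*tgt(.012,60)); cur()"
```

```text
t 5.82 d_cm [-2.23 -0.11 -4.44] rot [-0.0026  0.0092 -0.0045] F [ 0.8 -0.9 -1.6] M [ 0.07 -0.44 -0.05] w 0.011 q [ -6.  52.  30.  -8. 125.  15.]
lug mm [ 1.   1.8 61.7] ang 60.3 tilt [ 0.009 -0.001] Fc [-1.4  0.9 -1.1]
```

Request:
play_rows --travel '[[-0.5, 0.0, -0.8], [-0.6, -0.04, -1.2], [-0.6, -0.04, -1.2], [-0.5, -0.03, -1.2], [0, 0, 0]]' --rotation '[[-0.003, 0.009, -0.004], [0, 0, 0], [0, 0, 0], [0, 0, 0], [0, 0, 0]]' --claw '[0.8, 0.8, 0.8, 0.8, 0.8]'

```text
time_s: 6.23
position: [0.6494, 0.0189, 0.1475]
tool_rot: [[-0.458, 0.818, -0.348], [-0.062, -0.42, -0.905], [-0.887, -0.393, 0.243]]
ft_force: [-0.2, 0.2, -2.6]
grip_width: 0.011
```

```bash
python3 -c "
from go import *
need(*tgt(.004,60)); cur()"
```

```text
t 6.23 d_cm [-0.38 -0.02 -1.28] rot [ 0.0009  0.0133 -0.0015] F [-0.2  0.2 -2.6] M [ 0.  -0.4  0. ] w 0.011 q [ -6.  49.  41.  -7. 117.  16.]
lug mm [ 2.2  0.4 17.1] ang 60.0 tilt [ 0.013 -0.003] Fc [-1.1 -0.2 -2.4]
```

Request:
play_rows --travel '[[-0.1, 0.0, -0.7], [-0.25, -0.02, -0.5], [0, 0, 0], [0, 0, 0]]' --rotation '[[0, 0.013, 0], [0, 0, 0], [0, 0, 0], [0, 0, 0]]' --claw '[0.8, 0.8, 0.8, 0.8]'

```text
time_s: 6.57
position: [0.6468, 0.0186, 0.1381]
tool_rot: [[-0.465, 0.815, -0.346], [-0.063, -0.42, -0.905], [-0.883, -0.4, 0.247]]
ft_force: [-0.3, 0.4, -1.5]
grip_width: 0.0109
```

```bash
python3 -c "
from go import *
need(*tgt(-.013,60)); cur(); snap('wrist','w5')
from ov import *
draw(load('w5'),1,'w5',250,130,130,120,5,'pics/w5a.png')"
```

```text
t 6.57 d_cm [-0.92 -0.09 -1.84] rot [ 0.0013  0.0049 -0.0019] F [-0.3  0.4 -1.5] M [ 0.07 -0.46 -0.  ] w 0.0109 q [ -6.  50.  42.  -7. 116.  16.]
lug mm [0.4 0.4 7.6] ang 60.0 tilt [ 0.005 -0.002] Fc [-0.5 -0.4 -1.4]
```

View pics/w5a.png

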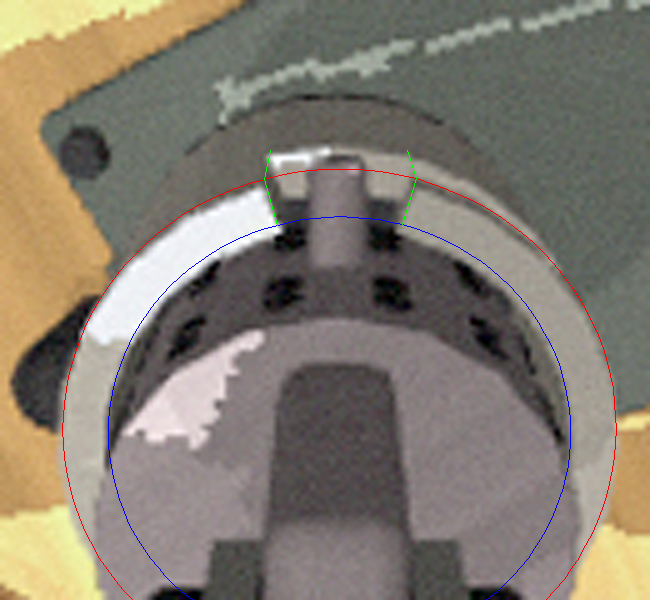

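Request:
play_rows --travel '[[-0.2, 0.05, -0.4], [-0.25, -0.03, -0.5], [-0.25, -0.03, -0.5], [-0.2, 0, -0.3], [0, 0, 0]]' --rotation '[[0, 0.005, 0], [0, 0, 0], [0, 0, 0], [0, 0, 0], [0, 0, 0]]' --claw '[0.8, 0.8, 0.8, 0.8, 0.8]'

```text
time_s: 7.03
position: [0.6374, 0.0185, 0.12]
tool_rot: [[-0.469, 0.813, -0.345], [-0.063, -0.42, -0.905], [-0.881, -0.403, 0.248]]
ft_force: [-0.4, 0.2, -2.1]
grip_width: 0.0109
```

```bash
python3 -c "
from go import *
need(*tgt(-.014,60)); cur()"
```

```text
t 7.03 d_cm [-0.02 -0.09 -0.12] rot [ 0.0014  0.0011 -0.0021] F [-0.4  0.2 -2.1] M [-0.   -0.43 -0.02] w 0.0109 q [ -6.  50.  45.  -7. 113.  17.]
lug mm [  0.2  -0.8 -12.8] ang 60.1 tilt [ 0.001 -0.002] Fc [-0.7 -0.2 -2. ]
```

Request:
play_rows --travel '[[-0.1, -0.1, -0.2], [-0.1, -0.01, -0.2], [0, 0, 0]]' --rotation '[[0, 0, 0], [0, 0, 0], [0, 0, 0]]' --claw '[0.8, 0.8, 0.8]'

```text
time_s: 7.28
position: [0.6357, 0.0172, 0.1169]
tool_rot: [[-0.466, 0.814, -0.346], [-0.063, -0.42, -0.905], [-0.882, -0.4, 0.247]]
ft_force: [0.1, -0.0, -1.1]
grip_width: 0.0112
```

```bash
python3 -c "
from go import *
need(*tgt(-.015,60)); cur()"
```

```text
t 7.28 d_cm [0.1  0.04 0.1 ] rot [ 0.0017  0.0038 -0.0019] F [ 0.1 -0.  -1.1] M [ 0.14 -0.4  -0.03] w 0.0112 q [ -6.  49.  46.  -7. 112.  17.]
lug mm [  0.3   0.3 -16.4] ang 60.0 tilt [ 0.004 -0.003] Fc [-0.6  0.  -1. ]
```

Request:
play_rows --travel '[[-0.1, -0.01, -0.2], [0, 0, 0]]' --rotation '[[0, 0, 0], [0, 0, 0]]' --claw '[0.8, 0.8]'

```text
time_s: 7.45
position: [0.6357, 0.017, 0.1171]
tool_rot: [[-0.462, 0.816, -0.347], [-0.063, -0.42, -0.905], [-0.885, -0.396, 0.246]]
ft_force: [0.5, 0.1, -2.4]
grip_width: 0.0113
```

```bash
python3 -c "
from go import *
need(*tgt(-.015,60)); cur()"
```

```text
t 7.45 d_cm [0.1  0.05 0.09] rot [ 0.0019  0.0089 -0.0019] F [ 0.5  0.1 -2.4] M [ 0.04 -0.4  -0.02] w 0.0113 q [ -6.  49.  46.  -7. 111.  17.]
lug mm [  0.2   0.5 -16.3] ang 60.0 tilt [ 0.009 -0.003] Fc [-1.6 -0.1 -1.9]
```

Request:
play_rows --travel '[[0.1, 0.03, 0.2], [0, 0, 0], [0, 0, 0], [0, 0, 0], [0, 0, 0]]' --rotation '[[0, 0.008, 0], [-0.04, -0.005, -0.08], [-0.04, -0.005, -0.08], [-0.04, -0.005, -0.08], [0, 0, 0]]' --claw '[0.8, 0.8, 0.8, 0.8, 0.8]'

```text
time_s: 7.87
position: [0.6364, 0.0173, 0.1183]
tool_rot: [[-0.474, 0.682, -0.557], [-0.056, -0.655, -0.754], [-0.879, -0.326, 0.348]]
ft_force: [-0.3, 0.8, -1.9]
grip_width: 0.0108
```

```bash
python3 -c "
from go import *
cur();need(*tgt(-.0142,35)); "
```

```text
lug mm [  0.4   0.2 -14.8] ang 44.0 tilt [-0.004  0.005] Fc [-0.7 -0.8 -1.7]
t 7.87 d_cm [0.03 0.06 0.05] rot [-0.0782 -0.0136 -0.1358] F [-0.3  0.8 -1.9] M [ 0.04 -0.37 -0.  ] w 0.0108 q [ -7.  50.  45.  -7. 113.  33.]
```

Turning freely at 44°. I'll continue.

Request:
play_rows --travel '[[0.03, 0.03, 0.05], [0, 0, 0], [0, 0, 0], [0, 0, 0], [0, 0, 0]]' --rotation '[[-0.045, -0.007, -0.08], [-0.042, -0.006, -0.08], [-0.042, -0.006, -0.08], [-0.042, -0.006, -0.08], [0, 0, 0]]' --claw '[0.8, 0.8, 0.8, 0.8, 0.8]'

```text
time_s: 8.28
position: [0.6363, 0.0175, 0.117]
tool_rot: [[-0.474, 0.437, -0.764], [-0.055, -0.881, -0.47], [-0.879, -0.181, 0.442]]
ft_force: [-0.8, 0.9, -1.9]
grip_width: 0.0109
```

```bash
python3 -c "
from go import *
cur();need(*tgt(-.0142,0)); "
```

```text
lug mm [ -0.4   0.2 -16. ] ang 23.1 tilt [-0.004  0.006] Fc [-0.3 -1.  -2. ]
t 8.28 d_cm [0.02 0.09 0.18] rot [-0.1946 -0.0282 -0.3511] F [-0.8  0.9 -1.9] M [-0.   -0.4  -0.02] w 0.0109 q [ -7.  50.  45.  -7. 113.  54.]
```

Request:
play_rows --travel '[[0.02, 0.05, 0.15], [0, 0, 0.02], [0, 0, 0.02], [0, 0, 0.02], [0, 0, 0]]' --rotation '[[-0.045, -0.007, -0.08], [-0.045, -0.006, -0.08], [-0.045, -0.006, -0.08], [-0.045, -0.006, -0.08], [0, 0, 0]]' --claw '[0.8, 0.8, 0.8, 0.8, 0.8]'

```text
time_s: 8.7
position: [0.6362, 0.018, 0.1179]
tool_rot: [[-0.474, 0.145, -0.868], [-0.062, -0.989, -0.131], [-0.878, -0.008, 0.478]]
ft_force: [0.1, -0.2, -2.0]
grip_width: 0.0107
```

```bash
python3 -c "
from go import *
cur();need(*tgt(-.0142,0)); snap('wrist','w6')
from ov import *
draw(load('w6'),1,'w6',230,120,160,130,4.5,'pics/w6a.png')"
```

```text
lug mm [  0.1   0.4 -15.2] ang 2.5 tilt [-0.005 -0.001] Fc [-1.1  0.2 -1.7]
t 8.7 d_cm [0.03 0.04 0.1 ] rot [-0.0188 -0.0079 -0.0389] F [ 0.1 -0.2 -2. ] M [ 0.03 -0.39 -0.01] w 0.0107 q [ -6.  50.  45.  -7. 113.  74.]
```

View pics/w6a.png

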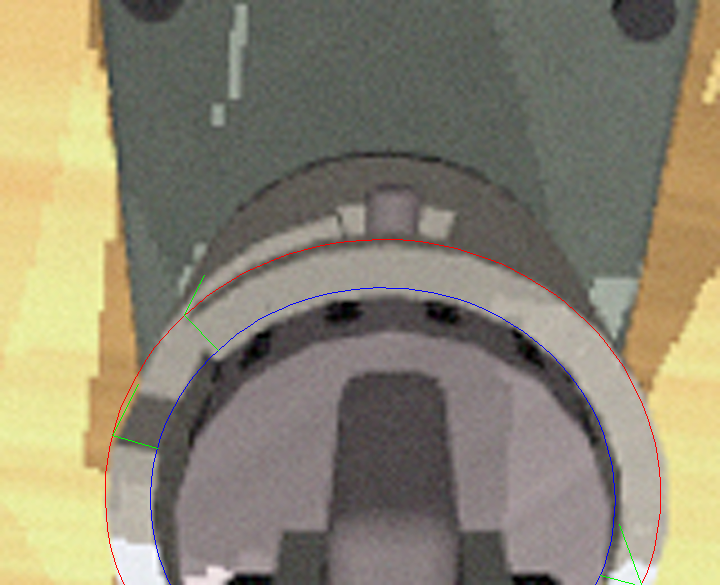

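Request:
play_rows --travel '[[-0.1, 0.02, -0.2], [-0.1, -0.01, -0.25], [-0.1, -0.01, -0.2], [-0.1, -0.01, -0.15], [0, 0, 0]]' --rotation '[[-0.018, -0.006, -0.035], [0, 0, 0], [0, 0, 0], [0, 0, 0], [0, 0, 0]]' --claw '[0.8, 0.8, 0.8, 0.8, 0.8]'

```text
time_s: 9.17
position: [0.6334, 0.0179, 0.1115]
tool_rot: [[-0.467, 0.133, -0.874], [-0.062, -0.991, -0.118], [-0.882, -0.001, 0.471]]
ft_force: [-0.7, 0.7, -2.5]
grip_width: 0.0112
```

```bash
python3 -c "
from go import *
cur();need(*tgt(-.0225,0)); "
```

```text
lug mm [ -0.9   0.1 -22.2] ang 1.7 tilt [ 0.003 -0.002] Fc [-0.6 -0.8 -2.4]
t 9.17 d_cm [-0.08 -0.01  0.01] rot [-0.0133  0.0015 -0.0276] F [-0.7  0.7 -2.5] M [ 0.03 -0.35 -0.03] w 0.0112 q [ -6.  49.  47.  -7. 111.  75.]
```

Down at −22.2 mm, so it is in the notch. I'll press lightly to confirm the floor.

Request:
play_rows --travel '[[-0.15, -0.01, -0.12], [-0.05, -0.01, -0.15], [0, 0, 0]]' --rotation '[[-0.013, 0, -0.027], [0, 0, 0], [0, 0, 0]]' --claw '[0.8, 0.8, 0.8]'

```text
time_s: 9.42
position: [0.6334, 0.0173, 0.1116]
tool_rot: [[-0.461, 0.114, -0.88], [-0.062, -0.993, -0.096], [-0.885, 0.01, 0.465]]
ft_force: [-0.6, 0.6, -0.8]
grip_width: 0.0109
```

```bash
python3 -c "
from go import *
cur();need(*tgt(-.0225,0)); snap('wrist','w7')
from ov import *
draw(load('w7'),1,'w7',230,120,160,130,4.5,'pics/w7a.png')"
```

```text
lug mm [ -0.9   0.8 -22.1] ang 0.5 tilt [ 0.01  -0.002] Fc [ 0.1 -0.7 -0.9]
t 9.42 d_cm [-0.08  0.06 -0.01] rot [-0.0026  0.0093 -0.0083] F [-0.6  0.6 -0.8] M [ 0.05 -0.27  0.01] w 0.0109 q [ -6.  49.  47.  -7. 110.  76.]
```

View pics/w7a.png

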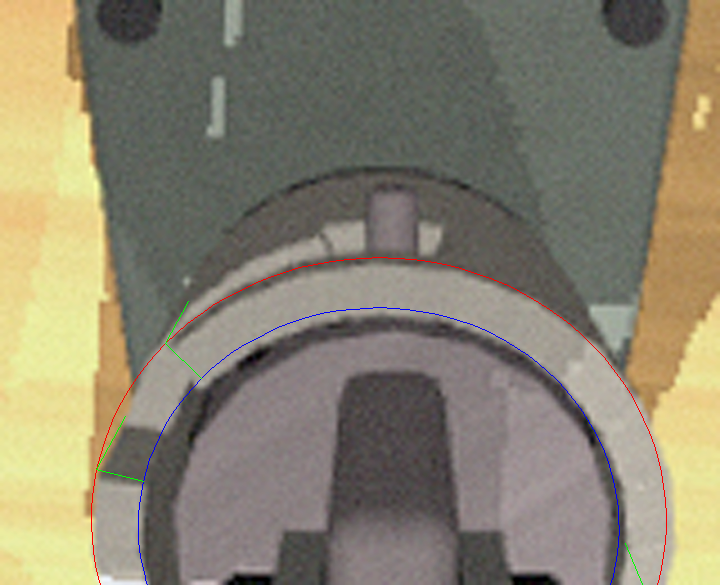

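Request:
play_rows --travel '[[0, 0, 0], [0, 0, 0], [0, 0, 0], [0, 0, 0], [0, 0, 0]]' --rotation '[[0, 0, 0], [0, 0, 0], [0, 0, 0], [0, 0, 0], [0, 0, 0]]' --claw '[1.6, 2.2, 2.8, 3.2, 3.2]'

```text
time_s: 9.88
position: [0.6329, 0.017, 0.1109]
tool_rot: [[-0.463, 0.118, -0.878], [-0.062, -0.993, -0.101], [-0.884, 0.008, 0.467]]
ft_force: [0.2, 0.2, -0.6]
grip_width: 0.032
```

```bash
python3 -c "
from go import *
cur();need(*tgt(-.0225,0)); snap('wrist','w8')
from ov import *
draw(load('w8'),1,'w8',230,120,160,130,4.5,'pics/w8a.png')"
```

```text
lug mm [ -0.7   0.9 -23. ] ang 0.7 tilt [ 0.007 -0.002] Fc [-0.5 -0.2 -0.4]
t 9.88 d_cm [-0.03  0.09  0.06] rot [-0.0045  0.0067 -0.0123] F [ 0.2  0.2 -0.6] M [ 0.03 -0.28 -0.03] w 0.032 q [ -6.  49.  47.  -7. 110.  76.]
```

View pics/w8a.png

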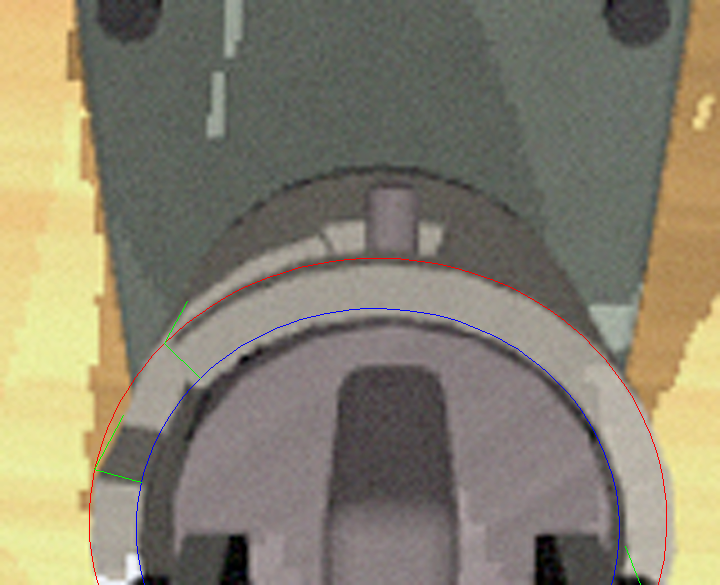

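Request:
play_rows --travel '[[0.5, 0.06, 0.9], [0.95, 0.12, 1.76], [1.2, 0.15, 2.2], [1.2, 0.15, 2.2], [1.2, 0.15, 2.2], [1, 0.1, 2], [0, 0, 2], [0, 0, 0]]' --rotation '[[0, 0, 0], [0, 0, 0], [0, 0, 0], [0, 0, 0], [0, 0, 0], [0, 0, 0], [0, 0, 0], [0, 0, 0]]' --claw '[3.2, 3.2, 3.2, 3.2, 3.2, 3.2, 3.2, 3.2]'

```text
time_s: 10.6
position: [0.6895, 0.0254, 0.244]
tool_rot: [[-0.483, 0.119, -0.868], [-0.06, -0.993, -0.103], [-0.874, 0.002, 0.487]]
ft_force: [-0.3, -0.8, -0.5]
grip_width: 0.0318
```

```bash
python3 -c "
from go import *
cur(); snap('wrist','w9'); snap('scene','s9'); snap('top','t9')
from ov import *
draw(load('w9'),1,'w9',230,100,160,150,4,'pics/w9a.png')
d=np.load('collar.npz');R,o=d['R'],d['o']
V=load('w9'); P=np.array([[x,0,-.0225+.0] for x in (-.039,.039)]); print(proj(V,o+P@R.T,1), proj(V,o+np.array([[x,y,.0455] for x in(-.023,.023) for y in (-.006,.006)])@R.T,1).round(1))
"
```

```text
lug mm [ 12.8   0.  121.3] ang 0.9 tilt [-0.015  0.002] Fc [ 0.   0.7 -0.7]
[[316.84176195 123.10321574]
 [315.7433845  195.16254233]] [[309.1 148.1]
 [323.6 148.3]
 [308.6 200.9]
 [322.5 201.1]]
```

View pics/w9.png

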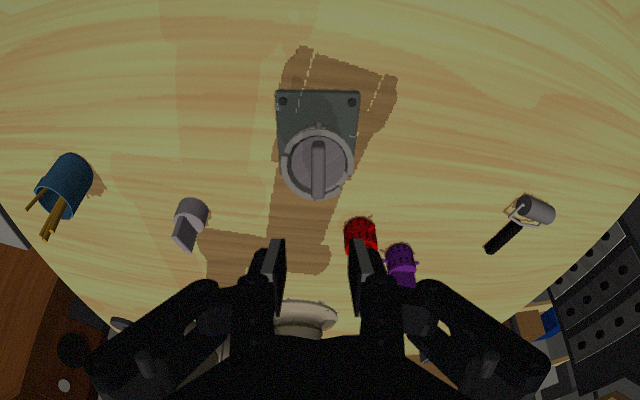

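View pics/w9a.png

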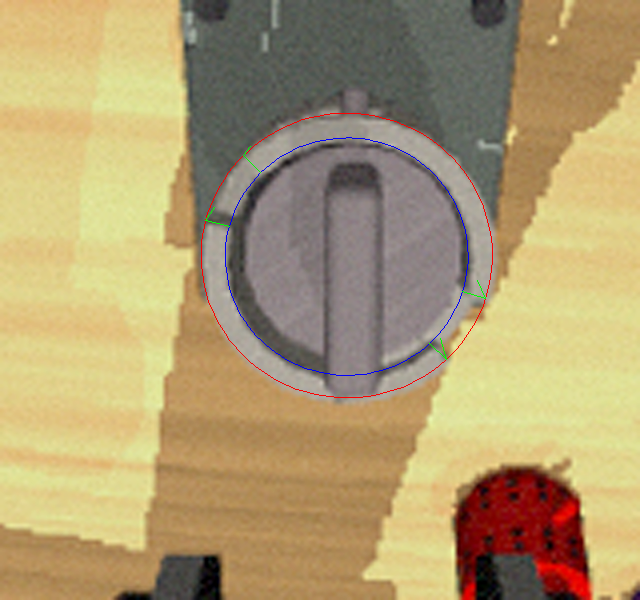

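View pics/s9.png

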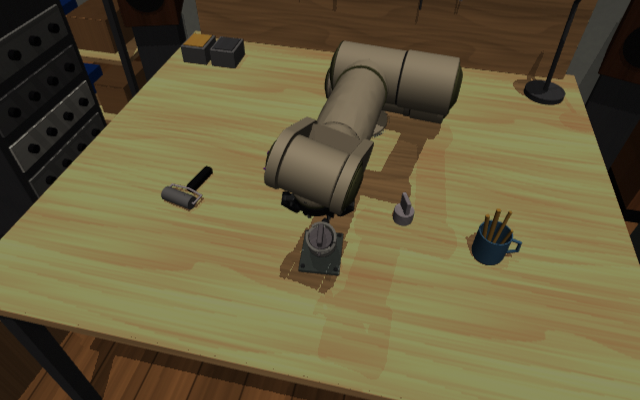

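```bash
python3 -c "
from go import *
s=env.observe(); print(s['time_s'],s['qvel'].round(1)); env.close_job()"
```

```text
10.75 [-0.   0.  -0.3  0.1  0.1 -0. ]
the job is handed in; nothing more can be done
```

The strainer is home in the chip trap's port and I handed the job in at 10.75 s of the 48 s allowed. I gripped the steel two-lug strainer by its bar, lowered its lugs down the entry slots to the track floor, and turned it 60° clockwise. I then pressed it lightly into the notches, let go and backed off along the port's axis.

**Last checks:**
- Just before release the lugs read −22.1 mm along the port's axis (home is −22.5 mm) and 0.5° from the notch angle. A further push moved it no deeper.
- After release, the wrist picture shows the visible lug in its notch, and the bar and lug tip within about 2 px of the predicted home pose. The opposite lug was hidden from view.
- The gripper is clear of the strainer. The last force reading was about 1 N and the arm was at rest.
- The plug, mug and roller look unmoved in the last pictures, as do the red and purple look-alikes as far as they can be seen.

**One disagreement:** the brief says the port leans roughly to the robot's left (+y). The pictures clearly showed it leaning away from the robot (+x, about 28°). I followed the pictures, and the fit and contact depths agreed with them.

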